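# Set up the marking nest and right the fallen lug post

### The arm

A 6-joint arm with a two-finger parallel gripper is mounted at the origin on the work surface. World frame = base frame: x ahead of the robot, y to its left, z up, the work surface at z = 0. Lengths are in mm, angles in rad, forces in N, time in s.
With the tool pointing down it reaches from about 400 to 925 mm from the base axis. Payload 12.5 kg.
Tool frame: the origin (TCP) lies at the centre of the arm's flange, where the gripper is bolted on; the fingertips stand 190 mm ahead of it and the grasp point (between the pads) lies 171 mm ahead of it; z points along the fingers, y is the line along which they close (so a half turn about z gives the same grasp; the last joint's range is limited). The gripper opens to 95 mm and grips with 3 to 60 N. Pads are 20 mm wide; open, the fingers measure 119 mm over their backs; the gripper's body (75 mm by 180 mm) begins 59 mm behind the grasp point.
Start: joints at [1.065, 0.491, 1.559, -0, 1.092, -0.106], TCP at [243.248, 575.721, 404.761] pointing down, gripper open.
Joint ranges: [-3.1, 3.1], [-0.84, 2.19], [0.05, 2.79], [-1.13, 4.28], [0.06, 2.93], [-2.69, 2.69]. Speed limits (rad/s): [2.22, 2.22, 2.79, 3.14, 3.14, 3.14].

### API

Orientations are given as [roll, pitch, yaw] about the fixed x, y, z axes, in that order (R = Rz(yaw) Ry(pitch) Rx(roll)).
In Python, from cell import env, read_camera, search_frame, cut_out gives the robot as it stands. The module is installed in compiled form; this text tells all that it offers.
- The arm moves only by the tool move_arm, never from a script. Its argument "commands" is a list of rows, each a list of 3 entries, a list of its own where there are three numbers: the shift along the world's x, y, z normalised to -1 to 1, where 1 is 0.03 m, then the turn about the world's z normalised to -1 to 1, where 1 is 0.08 rad, then the opening, from -1 (shut) to 1 (fully open), so that 0 is half open. A call has 1 to 20 rows; each row shifts and turns the commanded pose from where the row before left it; what a row does not reach is not made up. A row lasts 1/12 s, in which the tool goes at most 41.7 mm and 7.16 degrees, less where a joint would pass 70% of its speed; a pose out of reach is approached as far as the arm can. A call with a number of a shift or a turn outside -1 to 1 is refused whole. A call with a gripper value outside its range is refused whole. The fingers move at their own pace and stop on an object; the grip force is fixed at half the most. Time passes only in rows, so rows that do not move let the fingers close. It gives the time, the measured TCP pose, the force, the opening and the grip force at its end, in the units of the state.
- env.state(): the state, without advancing time (a new reading comes with each control period).
- read_camera(name): name is "scene" or "top"; returns a dict with "image" (480x640x3 uint8, red, green, blue), "fx", "fy", "cx", "cy" (pixels), "rvec" (rotation vector, rad) and "tvec" (3), from world to camera coordinates, as OpenCV has them. Camera axes: x right, y down, z forward; pixel columns grow to the right and rows downward; lengths in mm; the calibration is good to about 2 mm. A picture is of the moment at which its call begins. There is no depth.
- env.job_done(): hands the job in; it is judged then, once.
Trained networks look in a picture, given as the dict that the camera call returned (one of the last four; its "shot" number tells which), for a name from the list of things; names that differ only in an ending like _2 or _b are one class to them, and where a whole thing is asked for, a point or a joint stands for the part that bears it (a point fixed in the world has none). Each returns a list of dicts, best first, with "confidence" (0 to 1); they miss things now and then, are a little off and sometimes report something else, mostly with a low value. They report only what shows in the picture. A call takes as long as a camera call. They do not tell look-alikes from the thing itself.
- search_frame(thing, picture): "at" ([column, row] in pixels, amid what is visible of it).
- cut_out(thing, picture): "region" (480x640 bool, what is visible of it) and "at" ([column, row] in pixels, amid what is visible of it).
The state is a dict: "t": time; "joints": joint angles; "qvel": joint speeds; "tau": joint torques, N m; "eef_pos": TCP position; "tcp_rot": TCP orientation; "ft_force": force on the tool from outside, world axes, zero at the start; "moment": the same for the moment, N m; "opening": opening from 0.0 (shut) to 1.0 (fully open); "grip_force": force on a finger pad.
Only numpy, scipy, OpenCV 4.12 (cv2) and the standard library are available. Lean on these libraries where they do the work, as an engineer would, in place of code of your own. Each camera call takes 0.05 s, during which the arm holds its last target. There are 200 camera calls.

### The job

First push the flat steel spacer along the nest's bed, over the raised lip, so that it drops flat into the pocket; slide it, do not lift it out of the nest. Then right the fallen brass post: stand it upright on its square foot on the bare worktop and let go of it. Finally take it again and set it down gently, not dropped, upright in the middle of the spacer with its broad lug in line with the direction in which the spacer was pushed, and leave the things lying around where they are.

Things in the scene. Friction and masses are not known exactly. Their poses are not given: they have to be found in the camera images.
- nest: dark steel marking nest fixed to the worktop, 193 x 112 mm. Origin on the worktop under the lip's pocket-side edge, midway across; +x is the push direction. Bed x -95 to 0 mm, top 12 mm above the worktop, its -x end open. Rails along both sides of the bed: inner faces 71 mm apart, 10 mm thick, up to 24 mm. At x 86 to 96 a fence across the far end, 60 mm high.
- lip (a point): middle of the lip's top edge, 15 mm above the worktop, at nest x 0. The bed rises to the lip by a ramp from nest x -17 to -3 mm, flat from there to 0; beyond 0 it drops straight into the pocket. Axes as the nest's.
- pocket (a point): centre of the pocket's floor, 43 mm in nest x from the lip, 6 mm above the worktop. The pocket is 86 mm long (x), 71 mm wide, its side walls reach 15 mm above the worktop. Axes as the nest's.
- spacer_c (a point): flat bright steel spacer plate, 76 mm (its x) by 66 mm (its y) by 10 mm thick, about 0.35 kg; its centre. It starts flat on the bed between the rails, its x along the nest's x, rear edge 4 to 12 mm inside the bed's open end. It drops in once its rear edge has passed the lip; in the pocket (10 mm play in x, 5 in y) its top is 16 mm above the worktop.
- post_c (a point): fallen brass lug post, 130 mm tall, about 0.6 kg; this point is on its axis half-way up. z runs from foot to head. Foot: square plate 60 x 60 mm (x, y), 12 mm thick. Stem: round, 28 mm diameter, 12 to 90 mm above the underside. Head: flat lug 12 mm thick (x), 92 mm wide (y), 90 to 130 mm above the underside. Centre of mass about 58 mm above the underside.
- post_foot (a point): centre of the underside of the lug post's foot; axes as the post's. Let go while leaning less than about 20 degrees on an edge of its foot, the post rocks back upright.
- post: the lug post as a whole; origin at the centre of the foot's underside. It starts lying on one side of its foot and the end of its lug: +x down, lug's broad face roughly level, z axis pointing 11.5 degrees below level; the stem's axis is then about 23 mm above the worktop 45 mm from the underside and 19 mm half-way.
- post2_c (a point): bystander: a second post of the same kind, already standing near the back of the table; its centre, 65 mm up.
- bar_center (a point): bystander: standing brass round bar, 44 mm diameter, 90 mm tall; its centre.
- cup_c (a point): bystander: white plastic cup, 76 mm across, 85 mm tall; its centre.
- mouse_c (a point): bystander: black computer mouse, 104 x 58 mm, 31 mm high; its centre.
- driver_grip (a point): bystander: screwdriver lying along its x, 170 mm long, about 30 mm high; middle of its handle.
Mind the look-alikes: they are no part of the job. There is more than one size of the part that bears spacer_c; the job needs the smallest.

How it is judged (in metres and radians):
On the way, in this order (a step that is already met when the one before it is completed fails the run):
1. the spacer lies flat on the floor of the pocket (z of spacer_c in the frame of nest between 0.009 and 0.013 m and x of spacer_c in the frame of nest above 0.034 m and angle between spacer_c's own z axis and vertical below 0.04 rad), for 0.2 s.
2. the post stands upright on its foot on the bare worktop, let go and still (angle between post_c's own z axis and vertical below 0.06 rad and height (world z) of post_foot below 0.004 m and contact force between post and the fingers below 0.05 N and contact force between post and the arm below 0.05 N and linear speed of post below 0.03 m/s), for 0.2 s.
At the end, for the whole second after the job is handed in: The spacer lies flat in the pocket; the post stands upright (within 0.05 rad) on the spacer, foot within 10 mm of the spacer's centre and resting on it (within 3 mm), its lug's broad direction (post y) within 0.17 rad of the nest's x, either way round; all released and at rest (all of step 1 and angle between post_c's own z axis and vertical below 0.05 rad and horizontal distance between post_foot and spacer_c below 0.01 m and z of post_foot in the frame of nest between 0.013 and 0.019 m and angle between the y axis of post_c and the x axis of nest, either way round below 0.17 rad and linear speed of post below 0.02 m/s and angular speed of post below 0.1 rad/s); the robot touches nothing.
It fails at once if the spacer is lifted out of the nest rather than slid (centre over 40 mm above the worktop) (height (world z) of spacer_c above 0.04 m).
It fails at once if the post is dropped on the spacer (faster than 0.35 m/s within 30 mm of it) (horizontal distance between post_foot and spacer_c below 0.04 m and z of post_foot in the frame of nest below 0.046 m and linear speed of post above 0.35 m/s).
It fails at once if a bystander is shifted by more than 20 mm (distance of any of post2_c, bar_center, cup_c, mouse_c, driver_grip from where it was at the start of the episode above 0.02 m).
It also fails if it takes over 72 s, if anything falls off the work surface, if the arm or the gripper's body presses on something with over 40 N, if the wrist force passes 120 N, or if a joint passes its speed limit or range.

## Working session

There is one attempt and no reset: what is moved stays moved. The work goes in short steps, Python scripts to look and compute and a tool call to move; the robot and the scene stay as the last step left them, time stands still between calls to the robot, and variables do not carry over. Pictures are saved under pics/ and viewed, at most 10 in all, crops included, and the job is handed in when it is done.

Besides the shell and the picture viewer there is one more tool, called after "Request:" as name(argument=value, ...) on one line, values as JSON. move_arm: Moves the arm, as the interface text tells. Its arguments: {"type":"object","properties":{"commands":{"type":"array","items":{"type":"array"}}},"required":["commands"]}

```bash
mkdir -p pics
cat > h.py <<'E'
import numpy as np, cv2
from cell import env, read_camera, search_frame, cut_out
def ray(p,uv):
    R=cv2.Rodrigues(np.array(p["rvec"],float))[0];t=np.array(p["tvec"],float).ravel()
    d=R.T@np.array([(uv[0]-p["cx"])/p["fx"],(uv[1]-p["cy"])/p["fy"],1.0]);return -R.T@t,d
def at(p,uv,z):
    c,d=ray(p,uv);return (c+d*(z-c[2])/d[2])[:2]
def px(p,X):
    K=np.array([[p["fx"],0,p["cx"]],[0,p["fy"],p["cy"]],[0,0,1.]])
    return cv2.projectPoints(np.array(X,float).reshape(-1,3),np.array(p["rvec"],float),np.array(p["tvec"],float),K,None)[0].reshape(-1,2)
def save(p,n,crop=None,s=1):
    im=p["image"][:,:,::-1]
    if crop: im=im[crop[1]:crop[3],crop[0]:crop[2]]
    cv2.imwrite("pics/"+n,cv2.resize(im,None,fx=s,fy=s,interpolation=cv2.INTER_CUBIC))
E
python3 - <<'E'
from h import *
s=env.state();print(s["t"],s["eef_pos"],s["tcp_rot"],s["ft_force"])
Z=dict(nest=20,spacer_c=22,post=20,post2_c=65,bar_center=45,cup_c=42,mouse_c=15,driver_grip=15)
for n in("top","scene"):
    p=read_camera(n);save(p,n+"0.png")
    print(n,ray(p,(320,240)))
    for k,z in Z.items():
        print(k,[(np.round(r["at"]),round(r["confidence"],2),np.round(at(p,r["at"],z))) for r in search_frame(k,p)])
E
```

```text
0.0 [243.22723135 575.69530281 404.15944142] [-3.14049471e+00 -9.37814187e-05  2.74179581e+00] [-0.41094343  0.27337337 -0.62888447]
top (array([ 479.68837858,  -94.53718885, 1165.4577087 ]), array([ 0.06494294,  0.01218382, -0.99796873]))
nest [(array([381., 231.]), 0.64, array([ 571., -211.]))]
spacer_c [(array([473., 228.]), 0.96, array([ 574., -405.])), (array([416., 352.]), 0.72, array([ 316., -276.])), (array([389., 262.]), 0.62, array([ 505., -226.]))]
post [(array([162., 244.]), 0.58, array([551., 255.])), (array([284., 209.]), 0.52, array([622.,  -5.]))]
post2_c [(array([327., 146.]), 0.65, array([745., -98.]))]
bar_center [(array([211., 146.]), 0.95, array([755., 144.]))]
cup_c [(array([490., 309.]), 0.92, array([ 404., -427.]))]
mouse_c [(array([289., 307.]), 0.9, array([414., -13.])), (array([388., 262.]), 0.3, array([ 506., -224.]))]
driver_grip [(array([285., 206.]), 0.81, array([630.,  -7.]))]
scene (array([976.6456704 , 269.25827245, 794.28896544]), array([-0.46369363, -0.39353913, -0.79381113]))
nest [(array([274., 236.]), 0.78, array([ 582., -196.])), (array([347., 406.]), 0.61, array([761., 146.]))]
spacer_c [(array([290., 209.]), 0.87, array([ 502., -222.])), (array([326., 161.]), 0.74, array([ 329., -263.])), (array([215., 194.]), 0.74, array([ 581., -386.]))]
post [(array([469., 361.]), 0.85, array([558., 263.])), (array([328., 305.]), 0.56, array([634.,  -2.]))]
post2_c [(array([243., 309.]), 0.78, array([760., -97.]))]
bar_center [(array([346., 403.]), 0.78, array([765., 146.]))]
cup_c [(array([258., 135.]), 0.63, array([ 387., -439.])), (array([292., 208.]), 0.44, array([ 511., -207.]))]
mouse_c [(array([388., 238.]), 0.87, array([421.,  -8.])), (array([290., 210.]), 0.16, array([ 501., -224.]))]
driver_grip [(array([326., 303.]), 0.57, array([632.,  -7.])), (array([467., 359.]), 0.31, array([555., 259.]))]
```

View pics/top0.png

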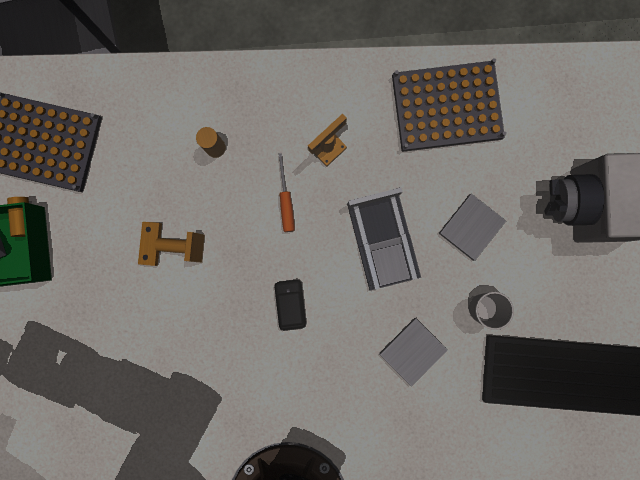

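View pics/scene0.png

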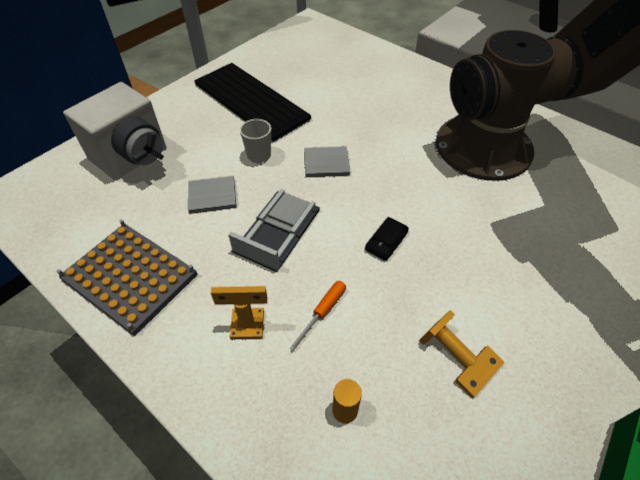

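Candidates: flat plates are in the nest at (390,262), loose at (473,228) and loose at (413,351). The nest one is smallest and lies on the bed, so it is my spacer. Posts are fallen at (170,245) and standing at (327,140); the fallen one is mine. Its lug is at (150,243) and its foot at (195,247), top picture. Next I fit poses by silhouette and check them in one overlay crop.

```bash
cat > fit.py <<'E'
from h import *
from scipy.optimize import minimize
def box(x0,x1,y0,y1,z0,z1): return np.array([[x,y,z] for x in(x0,x1) for y in(y0,y1) for z in(z0,z1)],float)
def cyl(r,z0,z1):
    a=np.linspace(0,2*np.pi,24);return np.array([[r*np.cos(t),r*np.sin(t),z] for t in a for z in(z0,z1)])
NEST=[box(-95,0,-45.5,45.5,0,12),box(-95,0,35.5,45.5,0,24),box(-95,0,-45.5,-35.5,0,24),box(0,96,-45.5,45.5,0,15),box(86,96,-56,56,0,60)]
SP=[box(-38,38,-33,33,-5,5)]
POST=[box(-30,30,-30,30,0,12),cyl(14,12,90),box(-6,6,-46,46,90,130)]
def Rz(a): return np.array([[np.cos(a),-np.sin(a),0],[np.sin(a),np.cos(a),0],[0,0,1]])
T=np.radians(11.5)
LIE=np.array([[-np.sin(T),0,-np.cos(T)],[0,0,0],[np.cos(T),0,-np.sin(T)]]).T
LIE[:,1]=np.cross(LIE[:,2],LIE[:,0])
def sil(p,parts,v,R0,z):
    S=4;m=np.zeros((480*S,640*S),np.uint8)
    for b in parts:
        q=px(p,b@(Rz(v[2])@R0).T+[v[0],v[1],z])
        cv2.fillConvexPoly(m,cv2.convexHull(np.round(q*S+S/2-.5).astype(np.int32)),1)
    return cv2.resize(m.astype(np.float32),(640,480),interpolation=cv2.INTER_AREA)
def fit(ps,ms,parts,v0,R0=np.eye(3),z=0.):
    def c(u):
        v=np.array(v0)+np.array(u)*[10,10,.1];e=0
        for p,m in zip(ps,ms): e+=np.abs(sil(p,parts,v,R0,z)-m).sum()/m.sum()
        return e
    best=min((minimize(c,u,method="Nelder-Mead",options=dict(xatol=.005,fatol=1e-4,initial_simplex=np.array(u)+np.array([[0,0,0],[1,0,0],[0,1,0],[0,0,1.]]))) for u in([0,0,0],[-.5,-.5,-.5])),key=lambda r:r.fun)
    return np.array(v0)+best.x*[10,10,.1],best.fun
def mask(n,p,near):
    r=min(cut_out(n,p),key=lambda r:np.hypot(*(np.array(r["at"])-near)));return np.array(r["region"],np.float32)
def outline(p,parts,v,R0,z,im):
    m=(sil(p,parts,v,R0,z)>.5).astype(np.uint8)
    for c in cv2.findContours(m,0,1)[0]: cv2.polylines(im,[c],True,(0,255,0),1)
E
python3 - <<'E'
from fit import *
P=[read_camera("top"),read_camera("scene")]
J=[("nest",NEST,[(381,235),(274,230)],[580,-213,.2],np.eye(3),0),("spacer_c",SP,[(389,262),(290,209)],[505,-224,.2],np.eye(3),17),("post",POST,[(165,244),(469,361)],[550,205,1.6],LIE,31.8)]
ims=[p["image"][:,:,::-1].copy() for p in P]
for n,parts,near,v0,R0,z in J:
    ms=[mask(n,p,np.array(a)) for p,a in zip(P,near)]
    print(n,[int(m.sum()) for m in ms])
    for i in([0,1],[0],[1]):
        v,f=fit([P[k] for k in i],[ms[k] for k in i],parts,v0,R0,z);print(i,np.round(v,2),round(f,3))
        if i==[0,1]:
            for k in(0,1): outline(P[k],parts,v,R0,z,ims[k])
a=cv2.resize(ims[0][180:300,130:430],None,fx=2.6,fy=2.6,interpolation=2);b=cv2.resize(ims[1][180:400,215:515],None,fx=1.2,fy=1.2)
o=np.zeros((a.shape[0]+b.shape[0],a.shape[1],3),np.uint8);o[:a.shape[0]]=a;o[a.shape[0]:,:b.shape[1]]=b;cv2.imwrite("pics/fit.png",o)
E
```

```text
nest [3827, 3163]
[0, 1] [ 5.5428e+02 -2.1445e+02  2.3000e-01] 0.919
[0] [ 5.5207e+02 -2.1719e+02  2.4000e-01] 0.5
[1] [ 5.5583e+02 -2.1214e+02  2.3000e-01] 0.383
spacer_c [1153, 812]
[0, 1] [ 5.0136e+02 -2.2803e+02  2.3000e-01] 0.15
[0] [ 5.0007e+02 -2.2811e+02  2.4000e-01] 0.035
[1] [ 5.0225e+02 -2.2831e+02  2.6000e-01] 0.09
post [1716, 2234]
[0, 1] [544.94 178.85   1.47] 0.146
[0] [542.9  177.92   1.46] 0.039
[1] [546.3  179.02   1.47] 0.044
```

View pics/fit.png

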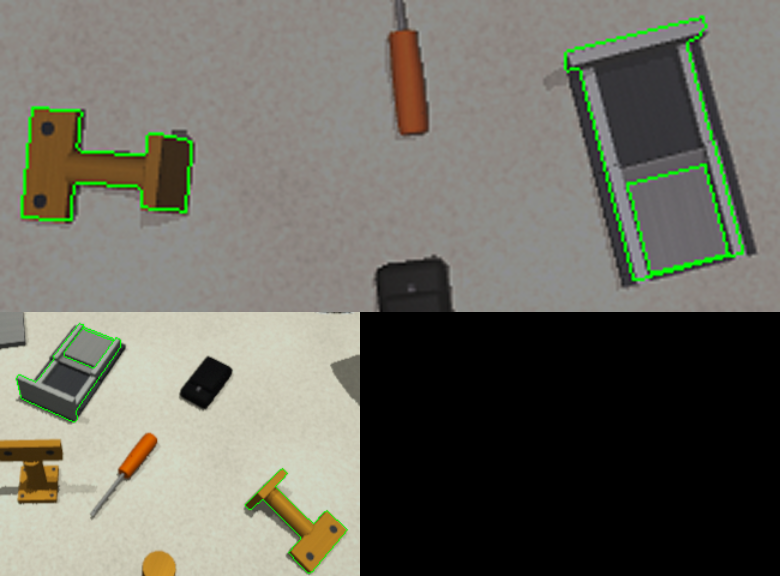

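The crop shows the spacer at (680,220) between the rails with a good outline, and the two fits agree to about 2 mm. The fallen post's lug is at (50,165) and its foot at (170,175). I'm moving to behind the spacer.

Request:
move_arm(commands=[[[0.8,-0.85,0],-0.98,-0.58],[[0.8,-0.85,0],-0.98,-0.58],[[0.8,-0.85,0],-0.98,-0.58],[[0.8,-0.85,0],-0.98,-0.58],[[0.8,-0.85,0],-0.98,-0.58],[[0.8,-0.85,0],-0.98,-0.58],[[0.8,-0.85,0],-0.98,-0.58],[[0.8,-0.85,0],-0.98,-0.58],[[0.8,-0.85,0],-0.98,-0.58],[[0.8,-0.85,0],-0.98,-0.58],[[0,-0.85,0],-0.98,-0.58],[[0,-0.85,0],-0.98,-0.58],[[0,-0.85,0],-0.98,-0.58],[[0,-0.85,0],-0.98,-0.58],[[0,-0.85,0],-0.98,-0.58],[[0,-0.85,0],-0.98,-0.58]])

```text
t: 2.63
eef_pos: [483.1, 166.5, 404.9]
tcp_rot: [3.141, -0.0, 1.484]
ft_force: [0.3, 0.5, -0.1]
opening: 0.208
grip_force: 0.0
```

Request:
move_arm(commands=[[[0,-0.85,0],-0.98,-0.58],[[0,-0.85,0],-0.98,-0.58],[[0,-0.85,0],-0.98,-0.58],[[0,-0.85,0],-0.98,-0.58],[[0,-0.85,0],-0.98,-0.58],[[0,-0.85,0],-0.98,-0.58],[[-0.143,-0.85,0],-0.98,-0.58],[[-0.143,-0.85,0],-0.98,-0.58],[[-0.143,-0.85,0],-0.98,-0.58],[[-0.143,-0.85,0],-0.98,-0.58],[[-0.143,-0.85,0],-0.98,-0.58],[[-0.143,-0.85,0],-0.98,-0.58],[[-0.143,-0.85,0],-0.98,-0.58],[[-0.143,-0.85,0],-0.98,-0.58],[[-0.143,-0.85,0],-0.98,-0.58],[[-0.143,-0.85,0],-0.98,-0.58]])

```text
t: 3.97
eef_pos: [439.9, -241.5, 404.9]
tcp_rot: [3.141, -0.0, 0.229]
ft_force: [-0.4, 0.4, -0.2]
opening: 0.207
grip_force: 0.0
```

Request:
move_arm(commands=[[[0,0,-1],0,-0.58],[[0,0,-1],0,-0.58],[[0,0,-1],0,-0.58],[[0,0,-1],0,-0.58],[[0,0,0],0,-0.58]])

```text
t: 4.38
eef_pos: [439.6, -240.0, 280.7]
tcp_rot: [-3.136, 0.005, 0.233]
ft_force: [0.7, 0.3, -0.1]
opening: 0.212
grip_force: 0.0
```

Request:
move_arm(commands=[[[-0.1,-0.05,-0.86],0,-0.58],[[0,0,-0.86],0,-0.58],[[0,0,-0.86],0,-0.58],[[0,0,0],0,-0.58],[[0,0,0],0,-0.58]])

```text
t: 4.8
eef_pos: [437.7, -242.0, 208.0]
tcp_rot: [-3.141, 0.001, 0.233]
ft_force: [0.2, 0.5, 0.3]
opening: 0.206
grip_force: 0.0
```

Run:
```python
from h import *
s=env.state();print(s["t"],s["eef_pos"],s["tcp_rot"],s["opening"])
p=read_camera("top");q=read_camera("scene")
a=cv2.resize(p["image"][200:310,320:440,::-1],None,fx=3.3,fy=3.3,interpolation=2);b=cv2.resize(q["image"][140:280,220:380,::-1],None,fx=2.5,fy=2.5,interpolation=2)
h=max(a.shape[0],b.shape[0]);o=np.zeros((h,a.shape[1]+b.shape[1],3),np.uint8);o[:a.shape[0],:a.shape[1]]=a;o[:b.shape[0],a.shape[1]:]=b;cv2.imwrite("pics/pre.png",o)
```

```text
4.8 [ 437.69463321 -241.9614927   208.00081901] [-3.14083071e+00  7.40216200e-04  2.33120960e-01] 0.2064339974446032
```

View pics/pre.png

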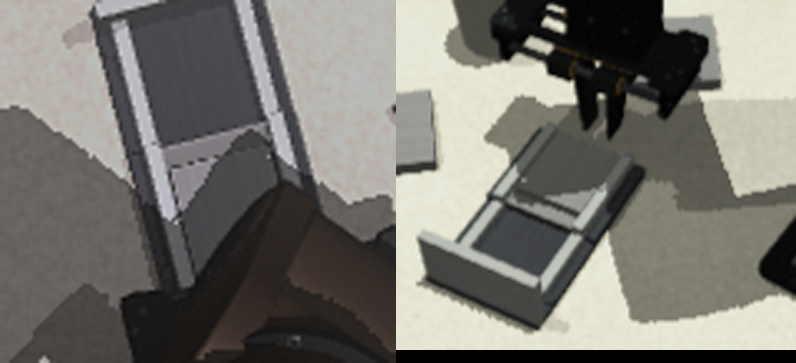

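The top half shows the nest; the scene half shows the fingertips at (600,120), centred behind the spacer. I'm pushing now.

Request:
move_arm(commands=[[[0.194,0.046,0],0,-0.58],[[0.194,0.046,0],0,-0.58],[[0.194,0.046,0],0,-0.58],[[0.194,0.046,0],0,-0.58],[[0.194,0.046,0],0,-0.58],[[0.194,0.046,0],0,-0.58],[[0.194,0.046,0],0,-0.58],[[0.194,0.046,0],0,-0.58],[[0.194,0.046,0],0,-0.58],[[0.194,0.046,0],0,-0.58]])

```text
t: 5.73
eef_pos: [496.1, -227.8, 207.3]
tcp_rot: [-3.141, 0.0, 0.233]
ft_force: [-3.1, -0.8, 1.7]
opening: 0.21
grip_force: 1.8
```

Request:
move_arm(commands=[[[0.194,0.046,0],0,-0.58],[[0.194,0.046,0],0,-0.58],[[0.194,0.046,0],0,-0.58],[[0.194,0.046,0],0,-0.58],[[0.194,0.046,0],0,-0.58],[[0.194,0.046,0],0,-0.58],[[0.194,0.046,0],0,-0.58],[[0,0,0],0,-0.58]])

```text
t: 6.4
eef_pos: [537.5, -218.1, 207.4]
tcp_rot: [3.141, -0.001, 0.233]
ft_force: [-0.9, 0.7, 0.1]
opening: 0.211
grip_force: 0.0
```

Run:
```python
from h import *
s=env.state();print(s["t"],s["eef_pos"],s["ft_force"])
q=read_camera("scene");save(q,"push1.png",(200,140,400,290),3)
```

```text
6.4 [ 537.46841248 -218.06942931  207.35335312] [-0.93669716  0.71718842  0.12735373]
```

View pics/push1.png

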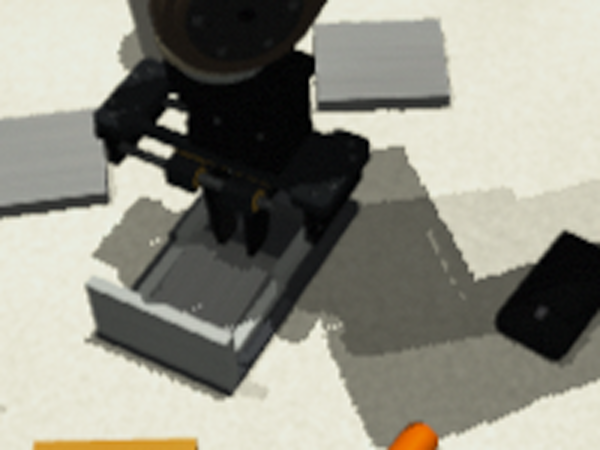

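The spacer is at about (185,285), nearly or already in. I'll push a little further, then lift and look.

Request:
move_arm(commands=[[[0.13,0.031,0],0,-0.58],[[0.13,0.031,0],0,-0.58],[[0.13,0.031,0],0,-0.58],[[0,0,0],0,-0.58]])

```text
t: 6.78
eef_pos: [548.7, -215.4, 207.5]
tcp_rot: [3.141, -0.001, 0.233]
ft_force: [0.0, -0.2, 0.7]
opening: 0.211
grip_force: 0.0
```

Request:
move_arm(commands=[[[0,0,0.7],0,-0.58],[[0,0,1],0,1],[[0,0,1],0,1],[[-0.5,1,1],0.9,1],[[-0.5,1,1],0.9,1],[[0,1,1],0.9,1],[[0,1,0],0.9,1],[[0,1,0],0.9,1],[[0,1,0],0.9,1],[[0,1,0],0.9,1],[[0,1,0],0.9,1]])

```text
t: 7.7
eef_pos: [519.9, 20.9, 373.7]
tcp_rot: [3.141, -0.0, 0.812]
ft_force: [-0.0, -0.5, 0.1]
opening: 0.852
grip_force: 0.0
```

Run:
```python
from fit import *
P=[read_camera("top"),read_camera("scene")]
s=env.state();print(s["t"],s["eef_pos"],s["tcp_rot"])
for z in (11,):
  ms=[mask("spacer_c",p,px(p,[591,-206,11])[0]) for p in P];print([m.sum() for m in ms])
  for i in([0,1],[0],[1]): print(i,fit([P[k] for k in i],[ms[k] for k in i],SP,[590,-206,.235],np.eye(3),z))
save(P[0],"drop.png",(330,170,440,300),4)
```

```text
7.8 [519.81566094  22.60589231 373.58295396] [-3.14154914e+00 -5.34945373e-04  8.15048486e-01]
[np.float32(1127.0), np.float32(618.0)]
[0, 1] (array([ 5.90343212e+02, -2.04878986e+02,  2.23136878e-01]), np.float64(0.6392280459403992))
[0] (array([ 5.90834106e+02, -2.05494836e+02,  2.26630752e-01]), np.float64(0.03660159558057785))
[1] (array([ 5.71465963e+02, -2.10317031e+02,  2.50160563e-01]), np.float64(0.5430825352668762))
```

View pics/drop.png

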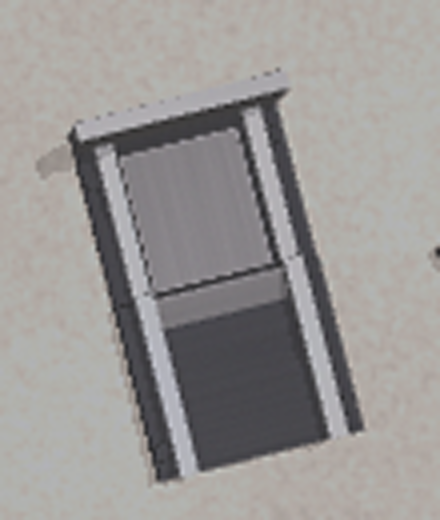

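The spacer lies in the pocket, around (195,210) in the crop, with its rear edge past the lip. Next is the fallen post. The lug is 92 mm wide and the fingers open to 95, so I'll first touch its near end with closed fingers to locate it exactly.

Request:
move_arm(commands=[[[-0.11,0.92,-0.4],0.81,-1],[[-0.11,0.92,-0.4],0.81,-1],[[-0.11,0.92,-0.4],0.81,-1],[[-0.11,0.92,-0.4],0.81,-1],[[-0.11,0.92,-0.4],0.81,-1],[[-0.11,0.92,-0.4],0.81,-1],[[-0.11,0.92,-0.4],0.81,-1],[[-0.11,0.92,-0.4],0.81,-1],[[-0.11,0.92,-0.4],0.81,-1],[[-0.11,0.92,-0.4],0.81,-1],[[0,0,0],0,-1],[[0,0,0],0,-1],[[0,0,0],0,-1]])

```text
t: 8.98
eef_pos: [487.7, 294.5, 253.4]
tcp_rot: [3.142, 0.0, 1.455]
ft_force: [0.2, -0.4, -1.2]
opening: 0.143
grip_force: 0.0
```

Request:
move_arm(commands=[[[0,0.2,-0.65],0.12,-1],[[0,0,-0.65],0,-1],[[0,0,-0.65],0,-1],[[0,0,0],0,-1],[[0,0,0],0,-1],[[0,0,0],0,-1]])

```text
t: 9.48
eef_pos: [487.8, 300.8, 196.1]
tcp_rot: [3.14, -0.001, 1.465]
ft_force: [0.2, -0.6, 0.7]
opening: 0.008
grip_force: 0.0
```

Request:
move_arm(commands=[[[0.05,-0.005,0],0,-1],[[0.05,-0.005,0],0,-1],[[0.05,-0.005,0],0,-1],[[0.05,-0.005,0],0,-1],[[0.05,-0.005,0],0,-1],[[0,0,0],0,-1]])

```text
t: 9.98
eef_pos: [495.0, 300.7, 195.0]
tcp_rot: [3.141, -0.0, 1.467]
ft_force: [-0.6, 0.0, -0.6]
opening: 0.001
grip_force: 0.0
```

Request:
move_arm(commands=[[[0.04,-0.004,0],0,-1],[[0.04,-0.004,0],0,-1],[[0,0,0],0,-1]])

```text
t: 10.23
eef_pos: [497.3, 300.5, 194.9]
tcp_rot: [3.141, 0.0, 1.467]
ft_force: [0.3, -0.0, 0.0]
opening: 0.003
grip_force: 0.0
```

Request:
move_arm(commands=[[[0.04,-0.004,0],0,-1],[[0.02,-0.002,0],0,-1],[[0,0,0],0,-1]])

```text
t: 10.48
eef_pos: [499.0, 300.3, 194.9]
tcp_rot: [3.141, 0.0, 1.467]
ft_force: [0.5, -0.1, -0.1]
opening: 0.006
grip_force: 0.0
```

Request:
move_arm(commands=[[[0.04,-0.004,0],0,-1],[[0.02,-0.002,0],0,-1],[[0,0,0],0,-1]])

```text
t: 10.73
eef_pos: [500.8, 300.1, 194.9]
tcp_rot: [3.141, -0.0, 1.467]
ft_force: [-0.7, -0.6, -0.3]
opening: 0.003
grip_force: 0.0
```

Request:
move_arm(commands=[[[0.04,-0.004,0],0,-1],[[0.02,-0.002,0],0,-1],[[0,0,0],0,-1]])

```text
t: 10.98
eef_pos: [502.7, 299.9, 194.9]
tcp_rot: [3.141, -0.0, 1.467]
ft_force: [-0.1, 0.1, 0.4]
opening: 0.003
grip_force: 0.0
```

Request:
move_arm(commands=[[[0.04,-0.004,0],0,-1],[[0.04,-0.004,0],0,-1],[[0,0,0],0,-1]])

```text
t: 11.23
eef_pos: [505.0, 299.8, 194.8]
tcp_rot: [-3.141, 0.0, 1.466]
ft_force: [-1.8, 1.5, 0.0]
opening: 0.002
grip_force: 0.8
```

Run:
```python
from fit import *
P=[read_camera("top"),read_camera("scene")]
print(env.state()["ft_force"],env.state()["eef_pos"])
ms=[mask("post",P[1],np.array((469,361)))]
print(fit(P[1:],ms,POST,[545,179,1.465],LIE,31.8))
a=cv2.resize(P[0]["image"][200:300,110:230,::-1],None,fx=3,fy=3,interpolation=2);b=cv2.resize(P[1]["image"][270:410,390:530,::-1],None,fx=3,fy=3,interpolation=2)
o=np.zeros((max(a.shape[0],b.shape[0]),a.shape[1]+b.shape[1],3),np.uint8);o[:a.shape[0],:a.shape[1]]=a;o[:b.shape[0],a.shape[1]:]=b;cv2.imwrite("pics/touch.png",o)
```

```text
[-0.91748519  0.28108531  0.25848874] [504.86412268 299.76491971 194.85323772]
(array([545.59959586, 178.60467616,   1.44588989]), np.float64(0.33060917258262634))
```

View pics/touch.png

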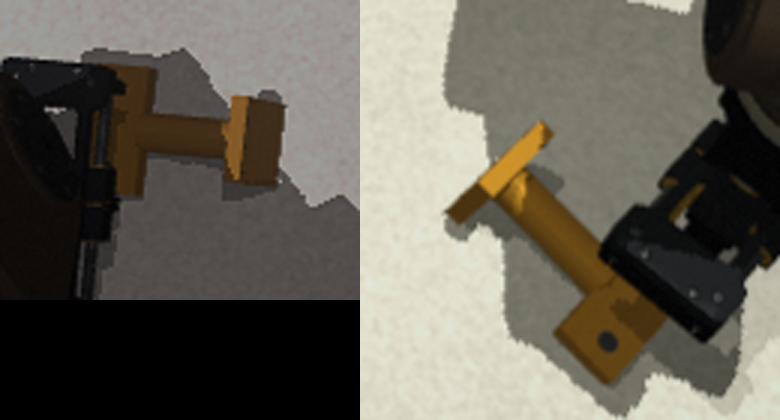

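Fingers touched the near lug end at x≈505: -1.8 N and a pad reading. The crop shows the fingers at (100,150) against the lug. Next I probe the far end and take the midpoint.

Request:
move_arm(commands=[[[-0.1,0.01,0],0,-1],[[0,0,0.7],0,-1],[[0,0,0.7],0,-1],[[1,-0.106,0],0,-1],[[1,-0.106,0],0,-1],[[1,-0.106,0],0,-1],[[1,-0.106,0],0,-1],[[0.3,-0.03,0],0,-1],[[0,0,0],0,-1],[[0,0,-0.7],0,-1],[[0,0,-0.7],0,-1],[[0,0,0],0,-1],[[0,0,0],0,-1]])

```text
t: 12.47
eef_pos: [629.8, 286.7, 194.4]
tcp_rot: [-3.139, 0.001, 1.467]
ft_force: [0.7, 0.1, -0.6]
opening: 0.004
grip_force: 0.0
```

Request:
move_arm(commands=[[[-0.12,0.013,0],0,-1],[[-0.12,0.013,0],0,-1],[[-0.12,0.013,0],0,-1],[[0,0,0],0,-1],[[0,0,0],0,-1]])

```text
t: 12.88
eef_pos: [619.9, 287.7, 195.6]
tcp_rot: [3.141, -0.0, 1.467]
ft_force: [1.0, -0.9, 0.6]
opening: 0.004
grip_force: 0.0
```

Request:
move_arm(commands=[[[-0.04,0.004,0],0,-1],[[-0.02,0.002,0],0,-1],[[0,0,0],0,-1]])

```text
t: 13.13
eef_pos: [618.2, 287.7, 194.9]
tcp_rot: [-3.142, 0.0, 1.467]
ft_force: [0.6, -0.5, 0.7]
opening: 0.005
grip_force: 0.0
```

Request:
move_arm(commands=[[[-0.04,0.004,0],0,-1],[[-0.02,0.002,0],0,-1],[[0,0,0],0,-1]])

```text
t: 13.38
eef_pos: [616.4, 287.9, 194.8]
tcp_rot: [-3.141, 0.0, 1.467]
ft_force: [-0.8, 0.5, 0.7]
opening: 0.008
grip_force: 0.0
```

Request:
move_arm(commands=[[[-0.04,0.004,0],0,-1],[[-0.02,0.002,0],0,-1],[[0,0,0],0,-1]])

```text
t: 13.63
eef_pos: [614.6, 288.1, 194.8]
tcp_rot: [-3.142, 0.0, 1.467]
ft_force: [-0.9, 0.1, 0.1]
opening: 0.006
grip_force: 0.0
```

Request:
move_arm(commands=[[[-0.04,0.004,0],0,-1],[[-0.02,0.002,0],0,-1],[[0,0,0],0,-1]])

```text
t: 13.88
eef_pos: [612.8, 288.3, 194.9]
tcp_rot: [3.142, 0.0, 1.467]
ft_force: [-0.9, 0.9, 0.5]
opening: 0.002
grip_force: 0.0
```

Request:
move_arm(commands=[[[-0.04,0.004,0],0,-1],[[-0.02,0.002,0],0,-1],[[0,0,0],0,-1]])

```text
t: 14.13
eef_pos: [611.0, 288.5, 194.8]
tcp_rot: [-3.141, 0.0, 1.467]
ft_force: [-1.0, 0.5, -0.0]
opening: 0.004
grip_force: 0.0
```

Request:
move_arm(commands=[[[-0.04,0.004,0],0,-1],[[0,0,0],0,-1]])

```text
t: 14.3
eef_pos: [609.9, 288.7, 195.0]
tcp_rot: [3.141, -0.0, 1.467]
ft_force: [0.6, 0.7, 0.3]
opening: 0.003
grip_force: 0.5
```

Request:
move_arm(commands=[[[-0.04,0.004,0],0,-1],[[0,0,0],0,-1]])

```text
t: 14.47
eef_pos: [608.7, 288.8, 195.0]
tcp_rot: [3.141, -0.0, 1.467]
ft_force: [1.5, 0.4, -0.2]
opening: 0.005
grip_force: 0.9
```

Request:
move_arm(commands=[[[-0.04,0.004,0],0,-1],[[0,0,0],0,-1]])

```text
t: 14.63
eef_pos: [607.5, 288.9, 195.0]
tcp_rot: [3.141, -0.0, 1.467]
ft_force: [2.1, 1.4, -0.1]
opening: 0.003
grip_force: 1.0
```

Request:
move_arm(commands=[[[0.15,0,0],0,-1],[[0,0,0.8],0,-1],[[0,0,0.8],0,1],[[-0.63,0.1,0],0.1,1],[[-0.63,0.1,0],0,1],[[-0.63,0.1,0],0,1],[[0,0,0],0,1],[[0,0,0],0,1],[[0,0,0],0,1],[[0,0,0],0,1],[[0,0,0],0,1]])

```text
t: 15.55
eef_pos: [556.0, 297.6, 242.7]
tcp_rot: [3.141, 0.0, 1.474]
ft_force: [-0.2, -0.3, -0.4]
opening: 0.579
grip_force: 0.0
```

Run:
```python
from fit import *
P=[read_camera("top"),read_camera("scene")]
s=env.state();print(s["t"],s["eef_pos"],s["tcp_rot"],s["opening"])
a=cv2.resize(P[0]["image"][200:300,110:230,::-1],None,fx=3,fy=3,interpolation=2);b=cv2.resize(P[1]["image"][270:410,390:530,::-1],None,fx=3,fy=3,interpolation=2)
o=np.zeros((max(a.shape[0],b.shape[0]),a.shape[1]+b.shape[1],3),np.uint8);o[:a.shape[0],:a.shape[1]]=a;o[:b.shape[0],a.shape[1]:]=b;cv2.imwrite("pics/over.png",o)
```

```text
15.65 [555.75378097 297.63230702 242.7007092 ] [3.14157008e+00 4.53555850e-05 1.47414464e+00] 0.6644052953301417
```

View pics/over.png

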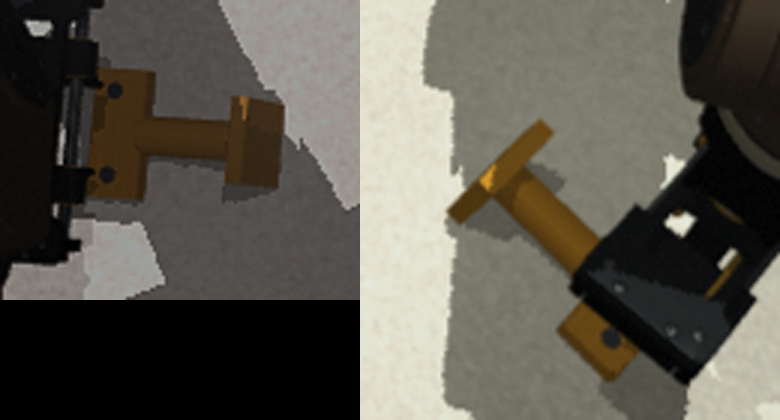

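The gripper stands over the lug: top crop (85,130), lug at (120,135). Descending in steps while watching force.

Request:
move_arm(commands=[[[-0.02,0,-0.4],0,1],[[0,0,-0.4],0,1],[[0,0,-0.1],0,1],[[0,0,0],0,1],[[0,0,0],0,1],[[0,0,0],0,1]])

```text
t: 16.15
eef_pos: [554.8, 297.9, 215.9]
tcp_rot: [3.141, -0.0, 1.475]
ft_force: [-0.7, -0.4, -0.6]
opening: 0.999
grip_force: 0.0
```

Request:
move_arm(commands=[[[0,0,-0.1],0,1],[[0,0,-0.1],0,1],[[0,0,-0.1],0,1],[[0,0,-0.07],0,1],[[0,0,0],0,1]])

```text
t: 16.57
eef_pos: [554.6, 297.8, 204.2]
tcp_rot: [-3.141, 0.0, 1.475]
ft_force: [0.3, 0.2, 1.0]
opening: 1.0
grip_force: 0.0
```

Request:
move_arm(commands=[[[0,0,-0.07],0,1],[[0,0,-0.07],0,1],[[0,0,0],0,1]])

```text
t: 16.82
eef_pos: [554.6, 297.8, 200.2]
tcp_rot: [-3.141, 0.0, 1.475]
ft_force: [0.4, 0.7, 0.6]
opening: 1.003
grip_force: 0.0
```

Request:
move_arm(commands=[[[0,0,-0.1],0,1],[[0,0,-0.1],0,1],[[0,0,0],0,1]])

```text
t: 17.07
eef_pos: [554.6, 297.8, 194.0]
tcp_rot: [-3.141, 0.0, 1.475]
ft_force: [-0.2, 0.1, 1.2]
opening: 1.004
grip_force: 0.0
```

Fingers are down on both sides of the lug. Closing, then lifting.

Request:
move_arm(commands=[[[0,0,0],0,-1],[[0,0,0],0,-1],[[0,0,0],0,-1],[[0,0,0],0,-1],[[0,0,0],0,-1],[[0,0,0],0,-1]])

```text
t: 17.57
eef_pos: [554.7, 297.8, 194.5]
tcp_rot: [3.142, 0.0, 1.475]
ft_force: [-0.4, -0.3, -2.8]
opening: 0.964
grip_force: 30.0
```

Request:
move_arm(commands=[[[0,0,0.3],0,-1],[[0,0,0.3],0,-1],[[0,0,0.3],0,-1],[[0,0,0.3],0,-1],[[0,0,0.3],0,-1],[[0,0,0.3],0,-1],[[0,0,0],0,-1]])

```text
t: 18.15
eef_pos: [554.9, 298.0, 250.9]
tcp_rot: [3.139, -0.001, 1.475]
ft_force: [0.4, 1.6, -1.8]
opening: 0.963
grip_force: 30.0
```

Run:
```python
from fit import *
P=[read_camera("top"),read_camera("scene")]
s=env.state();print(s["t"],s["eef_pos"],s["ft_force"],s["moment"],s["opening"],s["grip_force"])
a=cv2.resize(P[0]["image"][200:300,110:230,::-1],None,fx=3,fy=3,interpolation=2);b=cv2.resize(P[1]["image"][270:410,390:530,::-1],None,fx=3,fy=3,interpolation=2)
o=np.zeros((max(a.shape[0],b.shape[0]),a.shape[1]+b.shape[1],3),np.uint8);o[:a.shape[0],:a.shape[1]]=a;o[:b.shape[0],a.shape[1]:]=b;cv2.imwrite("pics/lift.png",o)
```

```text
18.25 [554.8571224  298.0461326  249.44482945] [ 0.13371752  3.08825899 -0.61084012] [ 0.32026027 -0.11567167  0.07582169] 0.9626841778644271 29.999630749225616
```

View pics/lift.png

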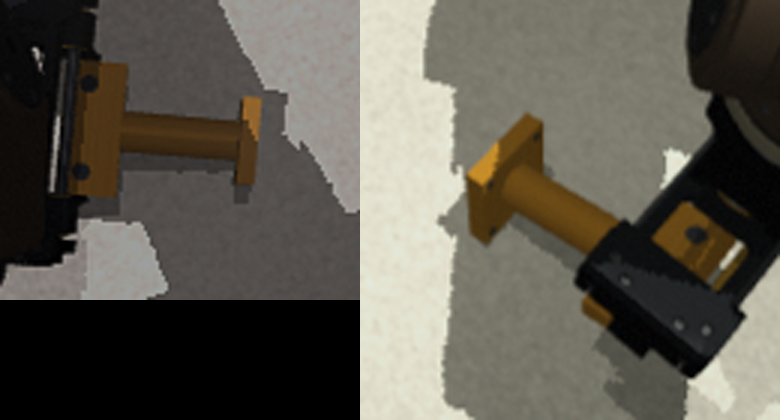

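The post is pivoting in the pads with its foot still on the table (top crop foot at (248,140), tilt already above level). I'm carrying the head along an arc about the foot's edge.

Request:
move_arm(commands=[[[-0.019,-0.193,0.3],0,-1],[[-0.02,-0.223,0.29],0,-1],[[-0.024,-0.247,0.27],0,-1],[[-0.026,-0.27,0.247],0,-1],[[-0.028,-0.29,0.223],0,-1],[[-0.03,-0.307,0.197],0,-1],[[-0.031,-0.323,0.167],0,-1],[[-0.032,-0.337,0.14],0,-1],[[0,0,0],0,-1],[[0,0,0],0,-1]])

```text
t: 19.08
eef_pos: [548.6, 231.6, 304.2]
tcp_rot: [3.141, -0.0, 1.474]
ft_force: [-0.6, 1.5, 0.3]
opening: 0.959
grip_force: 30.0
```

Run:
```python
from fit import *
P=[read_camera("scene"),read_camera("top")]
s=env.state();print(s["t"],s["eef_pos"],s["ft_force"],s["opening"])
save(P[0],"arc.png",(370,260,530,410),4)
```

```text
19.1833 [548.58752856 232.29077869 303.79598768] [-0.25926379  0.97515503  0.91668831] 0.9636255994211231
```

View pics/arc.png

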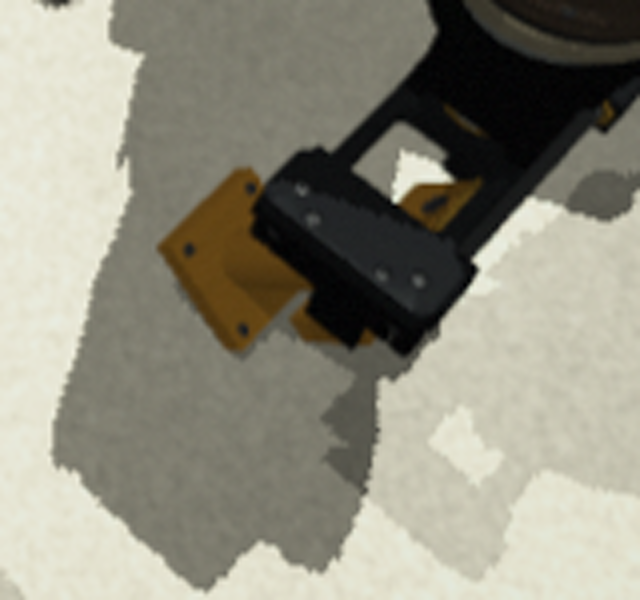

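I've viewed my ten pictures, so from here I go by numbers. The foot now shows its top face, with the post leaning only a little. Finishing the arc and letting go.

Request:
move_arm(commands=[[[-0.02,-0.21,0.07],0,-1],[[-0.02,-0.21,0.06],0,-1],[[0,0,0],0,-1],[[0,0,0],0,-1],[[0,0,0],0,-1]])

```text
t: 19.6
eef_pos: [547.3, 219.6, 307.8]
tcp_rot: [3.141, -0.0, 1.474]
ft_force: [0.2, 1.9, 4.9]
opening: 0.961
grip_force: 30.0
```

```bash
cat > tilt.py <<'E'
from fit import *
# upright-ish post: fit x,y,yaw,lean(about post y; pivot edge x=+30 if lean<0 head toward..)
def go(which,v0,occl=True):
    P=[read_camera(n) for n in which];ms=[]
    s=env.state();print(s["t"],np.round(s["eef_pos"],1),np.round(s["ft_force"],2),np.round(s["opening"],3),round(s["grip_force"],2))
    R=[]
    for p in P:
        rs=cut_out("post",p);near=px(p,[v0[0],v0[1],60])[0]
        r=min(rs,key=lambda r:np.hypot(*(np.array(r["at"])-near)));ms.append(np.array(r["region"],np.float32))
        print("px",r["at"],near,int(ms[-1].sum()),round(r["confidence"],2))
    return P,ms
def fit_tilt(P,ms,v0,leans=(-.5,-.3,-.2,-.1,0,.1,.2)):
    for l in leans:
        R0=cv2.Rodrigues(np.array([0,l,0.]))[0]
        h=30*abs(np.sin(l))
        def c(u):
            v=np.array(v0)+np.array(u)*[10,10,.1]
            # only penalise seen pixels outside model, mildly model outside mask
            return sum((np.maximum(m-sil(p,POST,v,R0,h),0).sum()*3+np.maximum(sil(p,POST,v,R0,h)-m,0).sum())/m.sum() for p,m in zip(P,ms))
        r=minimize(c,[0,0,0],method="Nelder-Mead",options=dict(xatol=.01,fatol=1e-4,initial_simplex=[[0,0,0],[1,0,0],[0,1,0],[0,0,1.]]))
        print("lean",l,np.round(np.array(v0)+r.x*[10,10,.1],2),round(r.fun,3))
E
python3 - <<'E'
from tilt import *
P,ms=go(["scene","top"],[547,219,1.475])
fit_tilt(P,ms,[547,219,1.475])
E
```

```text
19.7 [547.3 219.7 307.7] [0.89 2.61 4.96] 0.962 30.0
px [428.0, 328.2] [455.84808793 331.89655984] 836 0.7
px [190.5, 248.7] [173.67693506 245.04236586] 1369 0.95
lean -0.5 [543.07 181.15   2.29] 3.089
lean -0.3 [544.73 174.22   2.49] 2.591
lean -0.2 [546.34 172.6    2.24] 2.666
lean -0.1 [544.79 169.81   2.04] 2.789
lean 0 [542.   167.91   1.69] 2.842
lean 0.1 [543.84 170.35   1.72] 2.729
lean 0.2 [542.9  170.51   1.66] 2.292
```

Run:
```python
from tilt import *
P,ms=go(["scene","top"],[545,180,1.475])
fit_tilt(P,ms,[545,175,1.475],(.2,.3,.4,.5,.6,.7,.8))
for m in ms:
    y,x=np.where(m>0);print(x.min(),x.max(),y.min(),y.max())
# the model hypothesis: lug centre at s=122 at tcp: y=219.6,z=307.8-186.5
```

```text
19.9 [547.3 219.7 307.7] [0.22 2.76 5.29] 0.96 30.0
px [430.5, 325.1] [437.34500075 318.16715663] 916 0.95
px [190.5, 249.4] [192.6640238  245.65599685] 1288 0.95
lean 0.2 [543.61 174.41   1.41] 2.151
lean 0.3 [542.78 168.19   1.46] 1.656
lean 0.4 [542.55 165.91   1.43] 1.52
lean 0.5 [543.21 165.28   1.46] 1.765
lean 0.6 [542.68 160.89   1.48] 2.286
lean 0.7 [543.75 157.22   1.57] 3.109
lean 0.8 [545.21 151.     1.6 ] 3.806
408 478 301 347
166 216 221 266
```

The post still leans about 0.45 rad. I had placed the pivot edge on the wrong side of the foot, and the numbers agree once corrected. Continuing the arc.

Request:
move_arm(commands=[[[-0.035,-0.36,0.12],0,-1],[[-0.035,-0.363,0.03],0,-1],[[-0.035,-0.367,0],0,-1],[[-0.035,-0.363,-0.03],0,-1],[[-0.02,-0.217,-0.03],0,-1],[[-0.013,-0.15,-0.03],0,-1],[[0,0,0],0,-1],[[0,0,0],0,-1]])

```text
t: 20.67
eef_pos: [541.8, 163.5, 310.1]
tcp_rot: [3.141, 0.001, 1.474]
ft_force: [-3.0, -1.7, 12.8]
opening: 0.964
grip_force: 30.0
```

Run:
```python
from tilt import *
P,ms=go(["scene","top"],[542,166,1.475])
fit_tilt(P,ms,[542,166,1.475],(-.2,-.1,0,.1,.2,.3))
```

```text
20.7667 [541.8 163.7 310.2] [-2.21 -1.96 12.07] 0.961 30.02
px [427.6, 327.1] [431.55697561 312.51701108] 1002 0.69
px [209.9, 251.3] [199.49250788 246.9888784 ] 664 0.76
lean -0.2 [541.69 160.9    1.61] 2.16
lean -0.1 [540.54 161.62   1.51] 1.926
lean 0 [540.1  161.1    1.51] 1.805
lean 0.1 [541.27 161.28   1.48] 1.894
lean 0.2 [541.56 159.42   1.49] 2.313
lean 0.3 [540.75 157.56   1.41] 2.82
```

Upright and pressed on the table by 12 N. Ease off slightly, then open.

Request:
move_arm(commands=[[[0,0,0.03],0,-1],[[0,0,0],0,-1],[[0,0,0],0,1],[[0,0,0],0,1],[[0,0,0],0,1],[[0,0,0],0,1],[[0,0,0],0,1],[[0,0,0],0,1]])

```text
t: 21.53
eef_pos: [542.0, 165.0, 310.1]
tcp_rot: [-3.141, 0.0, 1.475]
ft_force: [-0.1, 0.1, -0.1]
opening: 1.0
grip_force: 0.0
```

Request:
move_arm(commands=[[[0,0,0.2],0,1],[[0,0,0.5],0,1],[[0,0,1],0,1],[[0,0,1],0,1],[[-0.5,-0.5,1],0,1],[[-1,-1,0],0,1],[[-1,-1,0],0,1],[[-1,-1,0],0,1],[[0,-1,0],0,1],[[0,-1,0],0,1],[[0,-1,0],0,1],[[0,0,0],0,1]])

```text
t: 22.53
eef_pos: [438.5, -31.8, 421.9]
tcp_rot: [3.14, 0.001, 1.472]
ft_force: [-0.1, 0.4, -0.6]
opening: 1.007
grip_force: 0.0
```

Run:
```python
from tilt import *
P,ms=go(["scene","top"],[541,162,1.475])
for i in ([0,1],[0],[1]): fit_tilt([P[k] for k in i],[ms[k] for k in i],[541,162,1.475],(-.05,0,.05) if len(i)>1 else (0,))
```

```text
22.6333 [438.5 -29.1 421.6] [-1.09  0.04 -0.44] 1.0 0.0
px [430.7, 318.7] [429.96330828 310.86691683] 1513 0.56
px [203.5, 248.5] [201.44468977 247.43948207] 1087 0.82
lean -0.05 [542.15 164.83   1.45] 0.469
lean 0 [541.25 160.51   1.48] 0.205
lean 0.05 [541.01 155.98   1.47] 0.459
lean 0 [542.77 161.18   1.48] 0.077
lean 0 [540.71 159.87   1.47] 0.071
```

The post stands free at (541,160.5), lean about 0, with the two cameras 2 mm apart. Next I turn the gripper to pinch the lug across its 12 mm thickness.

Request:
move_arm(commands=[[[0.17,0.315,0],-0.98,1],[[0.17,0.315,0],-0.98,1],[[0.17,0.315,0],-0.98,1],[[0.17,0.315,0],-0.98,1],[[0.17,0.315,0],-0.98,1],[[0.17,0.315,0],-0.98,1],[[0.17,0.315,0],-0.98,1],[[0.17,0.315,0],-0.98,1],[[0.17,0.315,0],-0.98,1],[[0.17,0.315,0],-0.98,1],[[0.17,0.315,0],-0.98,1],[[0.17,0.315,0],-0.98,1],[[0.17,0.315,0],-0.98,1],[[0.17,0.315,0],-0.98,1],[[0.17,0.315,0],-0.98,1],[[0.17,0.315,0],-0.98,1],[[0.17,0.315,0],-0.98,1],[[0.17,0.315,0],-0.98,1],[[0.17,0.315,0],-0.98,1],[[0.17,0.315,0],-0.98,1]])

```text
t: 24.4
eef_pos: [540.3, 162.6, 421.2]
tcp_rot: [3.142, 0.0, -0.095]
ft_force: [-0.1, -0.3, 0.6]
opening: 0.997
grip_force: 0.0
```

Request:
move_arm(commands=[[[0,0,0],0,1],[[0,0,0],0,1]])

```text
t: 24.57
eef_pos: [540.2, 161.8, 421.0]
tcp_rot: [3.141, 0.001, -0.089]
ft_force: [0.2, -0.8, -0.6]
opening: 0.997
grip_force: 0.0
```

Request:
move_arm(commands=[[[0.05,-0.04,-0.8],-0.05,1],[[0,0,-0.8],0,1],[[0,0,-0.8],0,1],[[0,0,-0.8],0,1],[[0,0,-0.8],0,1],[[0,0,-0.6],0,1],[[0,0,0],0,1],[[0,0,0],0,-0.6],[[0,0,0],0,-0.6],[[0,0,0],0,-0.6],[[0,0,0],0,-0.6],[[0,0,0],0,-0.6],[[0,0,0],0,-0.6],[[0,0,0],0,-0.6]])

```text
t: 25.73
eef_pos: [542.1, 159.3, 283.5]
tcp_rot: [-3.142, -0.0, -0.097]
ft_force: [-0.2, 0.4, 0.2]
opening: 0.57
grip_force: 0.0
```

Request:
move_arm(commands=[[[0,0,0],0,-1],[[0,0,0],0,-1],[[0,0,0],0,-1],[[0,0,0],0,-1],[[0,0,0],0,-1],[[0,0,0],0,-1],[[0,0,0],0,-1]])

```text
t: 26.32
eef_pos: [542.0, 159.4, 283.0]
tcp_rot: [3.141, 0.001, -0.097]
ft_force: [-1.6, -0.1, 0.9]
opening: 0.125
grip_force: 30.0
```

Request:
move_arm(commands=[[[0,0,0.2],0,-1],[[0,0,0.4],0,-1],[[0,0,0.6],0,-1],[[0,0,0.6],0,-1],[[0,0,0.6],0,-1],[[0,0,0.4],0,-1],[[0,0,0.2],0,-1],[[0,0,0],0,-1]])

```text
t: 26.98
eef_pos: [542.0, 159.3, 374.3]
tcp_rot: [-3.141, -0.001, -0.097]
ft_force: [0.6, -0.4, -5.8]
opening: 0.126
grip_force: 30.0
```

Request:
move_arm(commands=[[[0.04,-0.3,0],0.1,-1],[[0.08,-0.6,0],0.2,-1],[[0.104,-0.75,0],0.256,-1],[[0.104,-0.75,0],0.256,-1],[[0.104,-0.75,0],0.256,-1],[[0.104,-0.75,0],0.256,-1],[[0.104,-0.75,0],0.256,-1],[[0.104,-0.75,0],0.256,-1],[[0.104,-0.75,0],0.256,-1],[[0.104,-0.75,0],0.256,-1],[[0.104,-0.75,0],0.256,-1],[[0.104,-0.75,0],0.256,-1],[[0.104,-0.75,0],0.256,-1],[[0.104,-0.75,0],0.256,-1],[[0.104,-0.75,0],0.256,-1],[[0.08,-0.6,0],0.256,-1],[[0.08,-0.6,0],0.2,-1],[[0.04,-0.3,0],0.1,-1],[[0,0,0],0,-1],[[0,0,0],0,-1]])

```text
t: 28.65
eef_pos: [592.0, -205.4, 372.2]
tcp_rot: [-3.14, 0.001, 0.236]
ft_force: [0.0, 0.4, -6.3]
opening: 0.124
grip_force: 30.0
```

Run:
```python
from tilt import *
s=env.state();print(s["tcp_rot"])
P,ms=go(["scene","top"],[592,-205,.23-1.571])
import fit as F
for l in(-.1,-.05,0,.05,.1):
  R0=cv2.Rodrigues(np.array([l,0,0.]))[0]
  print(l,fit(P[:1],ms[:1],POST,[592,-205,.23-1.571],R0,90.))
```

```text
[-3.14037492e+00  1.40114150e-03  2.36236962e-01]
28.75 [ 592.1 -204.5  372.7] [-0.05 -0.24 -5.73] 0.12 30.0
px [260.5, 207.3] [265.89703362 225.44873439] 1492 0.84
px [326.7, 145.4] [380.22221463 219.15019226] 1044 0.48
-0.1 (array([ 591.72811376, -203.96036454,   -1.37326947]), np.float64(0.32510891556739807))
-0.05 (array([ 592.25260887, -203.82698331,   -1.34973548]), np.float64(0.28527143597602844))
0 (array([ 593.94013649, -203.7473084 ,   -1.33147488]), np.float64(0.27978384494781494))
0.05 (array([ 595.97756208, -203.61811137,   -1.30815597]), np.float64(0.3283344507217407))
0.1 (array([ 597.76367465, -202.76927246,   -1.27484785]), np.float64(0.38090649247169495))
```

The post hangs upright over the spacer. Lowering slowly.

Request:
move_arm(commands=[[[0,-0.02,-0.2],0,-1],[[0,0,-0.4],0,-1],[[0,0,-0.4],0,-1],[[0,0,-0.4],0,-1],[[0,0,-0.3],0,-1],[[0,0,-0.3],0,-1],[[0,0,-0.15],0,-1],[[0,0,-0.1],0,-1],[[0,0,0],0,-1],[[0,0,0],0,-1]])

```text
t: 29.68
eef_pos: [592.4, -205.8, 305.9]
tcp_rot: [3.141, -0.0, 0.237]
ft_force: [-0.2, -0.8, -5.4]
opening: 0.126
grip_force: 30.0
```

Request:
move_arm(commands=[[[0,0,-0.04],0,-1],[[0,0,-0.04],0,-1],[[0,0,-0.03],0,-1],[[0,0,0],0,-1],[[0,0,0],0,-1]])

```text
t: 30.1
eef_pos: [592.3, -205.7, 302.5]
tcp_rot: [3.141, -0.0, 0.237]
ft_force: [-0.6, -0.3, -5.9]
opening: 0.124
grip_force: 30.0
```

Request:
move_arm(commands=[[[0,0,-0.03],0,-1],[[0,0,-0.03],0,-1],[[0,0,-0.03],0,-1],[[0,0,0],0,-1],[[0,0,0],0,-1]])

```text
t: 30.52
eef_pos: [592.3, -205.8, 299.6]
tcp_rot: [-3.142, 0.0, 0.237]
ft_force: [-0.5, -0.6, -5.8]
opening: 0.125
grip_force: 30.0
```

Request:
move_arm(commands=[[[0,0,-0.03],0,-1],[[0,0,0],0,-1],[[0,0,0],0,-1]])

```text
t: 30.77
eef_pos: [592.3, -205.8, 299.0]
tcp_rot: [3.141, -0.0, 0.237]
ft_force: [-0.6, -0.5, -3.6]
opening: 0.128
grip_force: 30.0
```

Contact, as expected at 299. One more touch down, then release gently and back off upward.

Request:
move_arm(commands=[[[0,0,-0.02],0,-1],[[0,0,0],0,-1],[[0,0,0],0,-0.7],[[0,0,0],0,-0.6],[[0,0,0],0,-0.4],[[0,0,0],0,0],[[0,0,0],0,0],[[0,0,0],0,0]])

```text
t: 31.43
eef_pos: [592.3, -205.8, 298.1]
tcp_rot: [3.141, 0.0, 0.237]
ft_force: [0.4, 0.6, 0.3]
opening: 0.42
grip_force: 0.0
```

Request:
move_arm(commands=[[[0,0,0.3],0,0],[[0,0,0.6],0,0],[[0,0,1],0,0],[[0,0,1],0,0],[[-0.5,0.5,1],0,0],[[-0.5,1,0],0,0],[[-0.5,1,0],0,0],[[-0.5,1,0],0,0],[[-0.5,1,0],0,0],[[0,1,0],0,0],[[0,1,0],0,0],[[0,1,0],0,0],[[0,0,0],0,0],[[0,0,0],0,0]])

```text
t: 32.6
eef_pos: [517.1, 20.4, 415.9]
tcp_rot: [3.141, -0.001, 0.24]
ft_force: [0.7, -0.2, -0.0]
opening: 0.503
grip_force: 0.0
```

Run:
```python
from tilt import *
P,ms=go(["scene","top"],[592,-205,.23-1.571])
for i in([0],[1],[0,1]): print(i,fit([P[k] for k in i],[ms[k] for k in i],POST,[592,-205,.23-1.571],np.eye(3),16.))
for l in(-.06,.06):
  for ax in(0,1):
    r=np.zeros(3);r[ax]=l;print(ax,l,fit(P,ms,POST,[592,-205,.23-1.571],cv2.Rodrigues(r)[0],17.)[1])
for n,p in zip("st",P): print(n,[(np.round(r["at"]),round(r["confidence"],2)) for r in search_frame("spacer_c",p)])
for k in("bar_center","cup_c","mouse_c","driver_grip","post2_c"): print(k,[np.round(r["at"]) for r in search_frame(k,P[1])][:2])
```

```text
32.7 [517.3  18.9 415.6] [-0.18  0.23 -1.25] 0.502 0.0
px [268.2, 221.6] [265.89703362 225.44873439] 1367 0.63
px [381.6, 221.6] [380.22221463 219.15019226] 969 0.84
[0] (array([ 593.08253384, -205.81479029,   -1.34060311]), np.float64(0.15901608765125275))
[1] (array([ 591.88153319, -206.19466816,   -1.31888649]), np.float64(0.08365583419799805))
[0, 1] (array([ 592.0084168 , -206.26766282,   -1.32926507]), np.float64(0.25158339738845825))
0 -0.06 0.2911207675933838
1 -0.06 0.39246368408203125
0 0.06 0.3310697078704834
1 0.06 0.4325301945209503
s [(array([320., 165.]), 0.93), (array([212., 194.]), 0.86), (array([286., 242.]), 0.52)]
t [(array([414., 351.]), 0.79), (array([474., 228.]), 0.66), (array([381., 223.]), 0.63), (array([366., 236.]), 0.46)]
bar_center [array([209., 147.])]
cup_c [array([492., 309.])]
mouse_c [array([290., 307.])]
driver_grip [array([283., 198.])]
post2_c [array([327., 148.])]
```

Post upright, about 1.3 mm from the spacer's centre, yaw within about 0.02 rad, and the bystanders in place within detection scatter. Handing in.

```bash
python3 -c "
from cell import env
print(env.job_done())"
```

```text
the job is handed in; nothing more can be done
None
```

I handed the job in at about 33 s; the hand-in returned no verdict. By my last camera fits the spacer lies in the pocket, the post stands upright about 1.3 mm from its centre with the lug within about 0.02 rad of the push direction, and the arm is clear. The bystanders look unmoved, though the screwdriver's detection read about 8 pixels (roughly 16 mm) off its first reading, which I put down to scatter because nothing came near it.

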